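Hold the rubber mould on the wax injector's nozzle

ROBOT

A 6-joint arm with a two-finger parallel gripper is mounted at the origin on the work surface. World frame = base frame: x ahead of the robot, y to its left, z up, the work surface at z = 0. Lengths are in m, angles in rad, forces in N, time in s.
With the tool pointing down it reaches from about 0.3 to 0.875 m from the base axis. Payload 6.4 kg.
Tool frame: the origin (TCP) lies between the finger pads; the fingertips stand 8 mm ahead of it and the grasp point (between the pads) lies 11 mm behind it; z points along the fingers, y is the direction in which the jaws open and shut (so a half turn about z gives the same grasp; the last joint's range is limited). The gripper opens to 85 mm and grips with 20 to 120 N. Pads are 22 mm wide; open, the fingers measure 114 mm over their backs; the gripper's body (76 mm by 85 mm) begins 54 mm behind the grasp point. The pads swing forward as they close: fully open they stand 13 mm farther back than shut.
Start: joints at [-1.312, 0.181, 1.607, -0, 1.354, -0.206], TCP at [0.258, -0.514, 0.239] pointing down, gripper open.
Joint ranges: [-2.99, 2.99], [-0.89, 2.07], [0.3, 2.58], [-1.14, 4.28], [0, 2.63], [-3.12, 3.12]. Speed limits (rad/s): [2.57, 2.57, 3.01, 3.14, 3.14, 3.14].

INTERFACE

Orientations are given as a unit quaternion [w, x, y, z].
In Python, from bench import monitor, viewer, workorder, spotter gives the robot as it stands. The module is installed in compiled form; this text tells all that it offers.
- The arm moves only by the tool move_arm, never from a script. Its argument "motion" is a list of rows, each a list of 3 entries, a list of its own where there are three numbers: the shift along the tool's x, y, z in units of 60 mm (1.0 is 60 mm), then the turn, a rotation vector about the tool's x, y, z in units of 8 degrees (1.0 is 8 degrees), then the opening in per cent of the stroke, from 0 (shut) to 100 (fully open). In form: [[[dx, dy, dz], [rx, ry, rz], grip], ...]. A call has 1 to 10 rows; each row is the pose to reach, as a shift and turn from the pose commanded when the call began, along the tool's axes at that moment; what a row does not reach only later rows make up. A row lasts 1/8 s, in which the tool goes at most 62.5 mm and 10.7 degrees, less where a joint would pass 70% of its speed; a pose out of reach is approached as far as the arm can. A call with a gripper value outside its range is refused whole. The fingers move at their own pace and stop on an object; the grip force is fixed at half the most. Time passes only in rows, so rows that repeat a pose let the fingers close. It gives the time, the measured TCP pose, the force and the opening at its end, in the units of the state.
- monitor.get_obs(): the state, without advancing time (a new reading comes with each control period).
- viewer.camera(name): name is "side" or "top"; returns the picture (384x512x3 uint8, blue, green, red); there is no depth.
- viewer.calibration(name): a dict with "fovy" (degrees; the focal length in pixels is half the picture's height over the tangent of half this angle, whatever the lens; pixels are square), "cx", "cy" (the principal point, pixels), "extrinsics" (4x4, takes a point from camera to world coordinates). Camera axes: x right, y down, z forward; pixel columns grow to the right and rows downward; lengths in m; the calibration is good to about 2 mm. A picture is of the moment at which its call begins. calibration takes no time and is no camera call.
- workorder.hand_in(): hands the job in, once; it reports no verdict.
Trained networks look in the newest picture that a camera, given by its name, has taken for a name from the list of things; names that differ only in an ending like _2 or _b are one class to them, and where a whole thing is asked for, a point or a joint stands for the part that bears it (a point fixed in the world has none). Each returns a list of dicts, best first, with "score" (0 to 1); they miss things now and then, are a little off and sometimes report something else, mostly with a low value. They report only what shows in the picture. A call takes as long as a camera call. They do not tell look-alikes from the thing itself.
- spotter.search_frame(camera, name): "centre" ([column, row] as shares, 0 to 1, of the picture: columns of its width, rows of its height, amid what is visible of it).
- spotter.outline_of(camera, name): "region" (384x512 bool, what is visible of it) and "centre" ([column, row] as shares, 0 to 1, of the picture: columns of its width, rows of its height, amid what is visible of it).
The state is a dict: "time_s": time; "q": joint angles; "dq": joint speeds; "joint_efforts": joint torques, N m; "eef_pos": TCP position; "eef_rot": TCP orientation; "wrist_force": force on the tool from outside, world axes, zero at the start; "torque": the same for the moment, N m; "opening": opening from 0.0 (shut) to 1.0 (fully open).
Only numpy, scipy, OpenCV 4.12 (cv2) and the standard library are available. Lean on these libraries where they do the work, as an engineer would, in place of code of your own. Each camera call takes 0.05 s, during which the arm holds its last target. There are 200 camera calls.

TASK

Pick up the pink rubber mould by its two aluminium plates, set it on edge between the guides of the wax injector's mould rest with its sprue hole towards the brass nozzle and still clear of it, then slide it forward until the nozzle seats in the sprue hole. Be my third hand while I nip up the thumbscrews: keep the plates squeezed in the gripper and press the mould straight onto the spring nozzle with a steady push of about 10 N (7 to 13 N is good, more than 20 N bruises the sprue); hold it so for a couple of seconds, and finish while still holding and pressing. Leave the other moulds and everything else on the bench where they stand.

Things in the scene. Friction and masses are not known exactly. Their poses are not given: they have to be found in the camera images.
- mould_pink: The mould to use: pink rubber between two aluminium plates, one rigid piece standing on edge, 75 mm long (x), 32 mm across the plates (y), 50 mm tall (z, up), about 0.18 kg. Origin: centre of its underside. +x points to the end with the sprue hole; a 6 mm black bar is painted across the top edge 8.5 mm from that end. Grip it from above, fingers closing along its y.
- sprue (a point): Seat at the bottom of the pink mould's sprue hole, which meets the nozzle: round hole 15 mm wide (chamfered mouth), 6 mm deep, in the middle of the +x end face; this point is 31.5 mm from the mould's centre along +x and 25 mm above its underside. Axes as the mould's.
- plate_left: Aluminium plate on the +y side of the pink mould, 75 x 4 x 50 mm, part of it; origin and axes the same as the mould's.
- plate_right: Aluminium plate on the -y side of the pink mould, 75 x 4 x 50 mm, part of it; origin and axes the same as the mould's.
- injector: Wax injector, fixed: blue housing 180 mm wide, aluminium lid (top 227 mm, knobs to 250, gauge to 357). Origin: on the bench below the tip of the resting nozzle. x points from the nozzle into the machine: the nozzle faces -x, the mould slides along +x onto it. At x = 19 mm the nozzle's nut (26 mm wide), 30 mm its block (50 mm wide, z 45 to 95), 50 mm the lid's edge, 60 mm the housing, all beyond.
- rest_entry (a point): Mould rest before the nozzle. Point on top of its plate (45 mm above the bench), midway between its guides, 60 mm short of the nozzle tip. Axes as the injector's. Plate from 60 mm behind this point to 70 mm ahead, guides parallel to x from -55 to +65 mm. A mould set with its origin here, axes parallel, is between the guides, its end face 22.5 mm and its sprue seat 28.5 mm short of the tip.
- guides (a point): Point midway between the tops of the two guides of the mould rest, 60 mm above the bench. Guides 37 mm apart inside (2.5 mm play each side of a mould), 10 mm upright, then lips flared outward to 16 mm above the plate, 52 mm wide over the lips. Two brass thumbscrews stick out of the -y guide at its mid height, to 42 mm from the middle. Axes as the injector's.
- nozzle_tip (a point): The brass nozzle's moving tip: 8 mm wide and rounded for its first 12 mm, then 16 mm wide. Origin at the very tip, on the nozzle axis, 70 mm above the bench (25 mm above the rest, level with the sprue hole). Axes as the injector's; it moves along +x when pressed.
- nozzle (a joint): How far the nozzle is pushed in, m: 0 at rest, stop at 0.009. Sprung: 4 N to start moving, then 1.2 N more per mm (7 N at 2.5 mm, 10 N at 5 mm, 13 N at 7.5 mm, 14.8 N at the stop, rigid beyond). When let go it pushes the mould back.
- mould_green: Another mould, green rubber between aluminium plates, same size and shape as the pink one, same origin and axes; loose, to be left alone.
- mould_grey: Another mould, dark grey rubber between aluminium plates, same size and shape as the pink one, same origin and axes; loose, to be left alone.
- release_bottle: White bottle with a blue cap, 44 mm wide, 140 mm tall, origin under its base; loose, to be left alone.
- talc_jar: Glass jar with a steel lid, 60 mm wide, 65 mm tall, origin under its base; loose, to be left alone.
- mould_brush: Brush, 170 mm long, lying flat, origin at the underside; loose, to be left alone.
- flask: Steel casting flask, an open tube 76 mm wide and 90 mm tall, origin under its centre; loose, to be left alone.
Not all that is in view belongs to the job. Leave any orange look-alike of the mould_pink alone.

How it is judged:
By the outcome, as a careful person would: the job done as asked, in the order asked, and still so for the second after the job is handed in, while the arm keeps its last pose, push and grip.
It also fails if it takes over 45 s, if anything falls off the work surface, if the arm or the gripper's body presses on something with over 40 N, if the wrist force passes 120 N, or if a joint passes its speed limit or range.

## Working session

There is one attempt and no reset: what is moved stays moved. The work goes in short steps, Python scripts to look and compute and a tool call to move; the robot and the scene stay as the last step left them, time stands still between calls to the robot, and variables do not carry over. Pictures are saved under pics/ and viewed, about 8 in all and at most 12, crops included, and the job is handed in when it is done.

Besides the shell and the picture viewer there is one more tool, called after ">>>" as name([rows], argument=value, ...), one row to a line, values as JSON. move_arm: Moves the arm, as the interface text tells. Its arguments: {"type":"object","properties":{"motion":{"type":"array","items":{"type":"array"}}},"required":["motion"]}

```bash
mkdir -p pics; cat > h.py <<'E'
import numpy as np, cv2
from bench import monitor, viewer, workorder, spotter
def cal(n):
    c=viewer.calibration(n); f=192/np.tan(np.radians(c["fovy"])/2); return f,c["cx"],c["cy"],np.array(c["extrinsics"])
def onplane(n,u,v,z):
    f,cx,cy,T=cal(n); d=T[:3,:3]@np.array([(u-cx)/f,(v-cy)/f,1.]); p=T[:3,3]; return p+d*(z-p[2])/d[2]
def proj(n,P):
    f,cx,cy,T=cal(n); q=T[:3,:3].T@(np.array(P,float)-T[:3,3]); return q[0]/q[2]*f+cx,q[1]/q[2]*f+cy
E
python3 - <<'E'
from h import *
for n in("top","side"):
    im=viewer.camera(n); cv2.imwrite(f"pics/{n}0.png",im); print(n,viewer.calibration(n))
    for o in("mould_pink","injector","nozzle_tip","guides","rest_entry","mould_green","mould_grey"):
        try:
            for r in spotter.search_frame(n,o)[:3]: print(o,round(r["score"],2),np.round(np.array(r["centre"])*[512,384],1))
        except Exception as e: print(o,e)
print(monitor.get_obs())
E
```

```text
top {'fovy': 57.68742473490973, 'cx': 252.59536594129935, 'cy': 190.64347049406655, 'extrinsics': array([[-0.01053075, -0.99696193,  0.07717523,  0.51163967],
       [-0.99975774,  0.00900558, -0.02008395, -0.0950509 ],
       [ 0.01932792, -0.07736803, -0.99681524,  0.97647403],
       [ 0.        ,  0.        ,  0.        ,  1.        ]])}
mould_pink 0.85 [292.3 182.5]
mould_pink 0.76 [203.2 168.3]
mould_pink 0.66 [249.6 179.8]
injector 0.8 [ 49.3 204. ]
guides 0.73 [ 47.3 201. ]
guides 0.52 [389.  265.2]
rest_entry 0.87 [ 47.7 204.5]
mould_green 0.55 [315.1 218.6]
mould_green 0.53 [ 49.  201.6]
mould_grey 0.69 [254.3 236.7]
mould_grey 0.32 [253.3 181.8]
side {'fovy': 43.88894872568937, 'cx': 258.7334031862801, 'cy': 189.28490916896405, 'extrinsics': array([[-0.97016367, -0.16463428,  0.17798317,  0.35891297],
       [-0.24125518,  0.58271379, -0.7760416 ,  0.96136127],
       [ 0.0240498 , -0.79582673, -0.60504663,  0.92291831],
       [ 0.        ,  0.        ,  0.        ,  1.        ]])}
mould_pink 0.89 [255.9 206.4]
mould_pink 0.75 [232.2 229.9]
mould_pink 0.65 [266.  185.6]
i
[... 169 characters left out ...]
.3]
{'time_s': 0.8, 'q': array([-1.31231026e+00,  1.80780746e-01,  1.60701607e+00, -1.43321167e-06,
        1.35385602e+00, -2.06261511e-01]), 'dq': array([-4.41134158e-04, -5.27775229e-04,  1.16521182e-04, -1.44660267e-04,
       -4.30427403e-05, -1.13303726e-03]), 'joint_efforts': array([-3.00758484e-04, -4.44795835e+01, -3.51666856e+01, -4.16368393e-04,
        6.65201205e-04,  1.14937231e-05]), 'eef_pos': array([ 0.2577459 , -0.51398541,  0.23929152]), 'eef_rot': array([-3.00633991e-05,  9.73122446e-01,  2.30288309e-01, -1.48524537e-06]), 'wrist_force': array([ 0.92189609, -0.43741733, -0.00330169]), 'torque': array([-0.01361827,  0.02157348,  0.0345059 ]), 'opening': 0.9980777725736809}
```

```bash
python3 -c "
import cv2,numpy as np
a=cv2.imread('pics/top0.png');b=cv2.imread('pics/side0.png')
cv2.imwrite('pics/top0b.png',cv2.resize(a,(800,600),interpolation=cv2.INTER_CUBIC));cv2.imwrite('pics/side0b.png',cv2.resize(b,(800,600),interpolation=cv2.INTER_CUBIC))"
```

```text
(no output)
```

View pics/top0b.png

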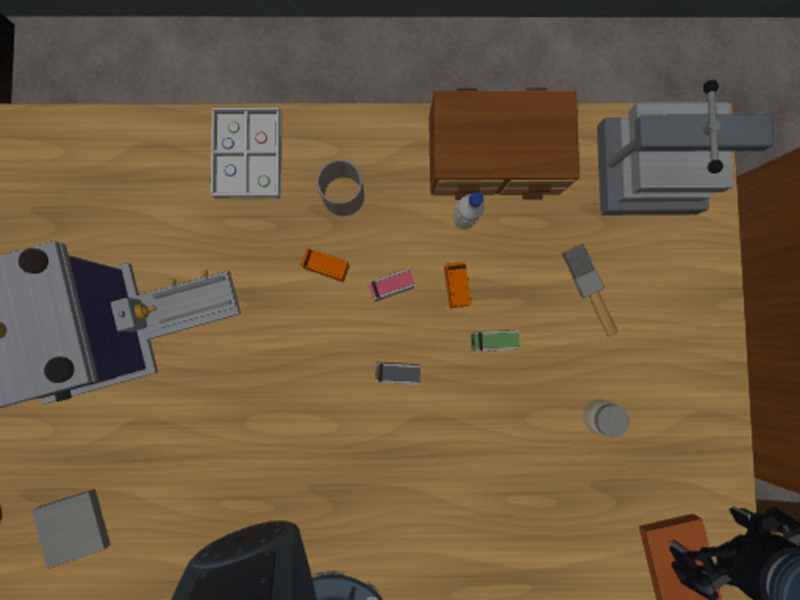

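View pics/side0b.png

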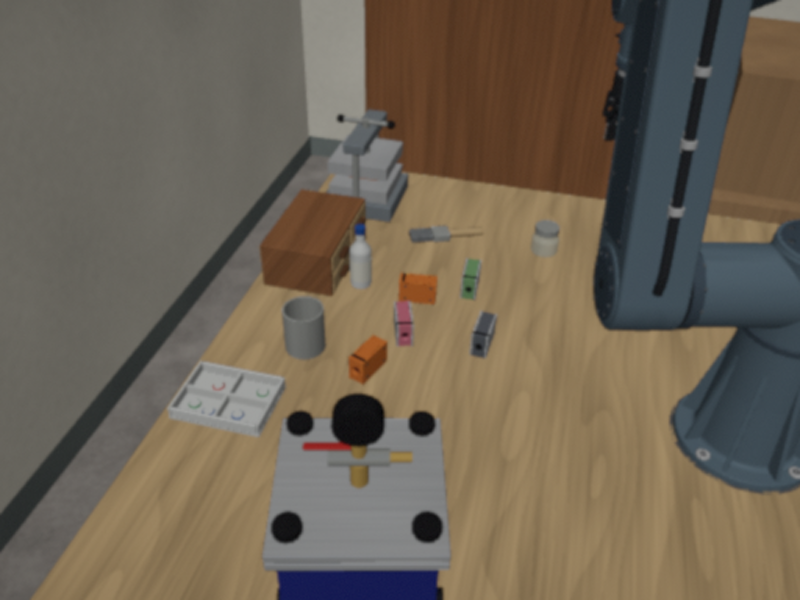

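Candidates in top view (512-scale): pink rubber at (250,182), orange look-alikes at (208,170) and (293,182), plus green (317,218) and grey (255,239). Only the one at (250,182) is pink; its black bar is at the left, facing the injector. I'll confirm this in a crop with the rest beside it.

```bash
python3 - <<'E'
from h import *
im=viewer.camera("top")
for i in range(7): im=im.astype(float)+viewer.camera("top") 
im=(im/8).clip(0,255).astype(np.uint8); cv2.imwrite("pics/avg.png",im)
a=cv2.resize(im[150:235,70:160],(800,None) if 0 else (630,595),interpolation=cv2.INTER_CUBIC)
b=cv2.resize(im[168:198,228:270],None,fx=7,fy=7,interpolation=cv2.INTER_CUBIC)
c=np.zeros((595,800,3),np.uint8); cv2.imwrite("pics/rest.png",a)
cv2.imwrite("pics/pink.png",cv2.resize(im[160:205,225:275],None,fx=12,fy=12,interpolation=cv2.INTER_CUBIC))
for r in spotter.outline_of("top","mould_pink"):
    m=r["region"].astype(np.uint8); print(r["score"],np.array(r["centre"])*[512,384],m.sum(),cv2.minAreaRect(cv2.findNonZero(m)),cv2.mean(im,m)[:3])
E
```

```text
0.88 [293.376  183.2832] 405 ((292.2138366699219, 181.89015197753906), (28.738807678222656, 14.597491264343262), 81.25383758544922) (4.871604938271605, 67.85925925925926, 139.21481481481482)
0.72 [250.6752 181.2096] 335 ((250.0646514892578, 181.68309020996094), (12.869043350219727, 26.95842742919922), 70.55996704101562) (84.25671641791045, 76.17910447761194, 128.39701492537313)
0.69 [207.9744 170.4192] 402 ((207.76931762695312, 168.7930908203125), (30.30410385131836, 13.928317070007324), 20.85445785522461) (5.888059701492537, 67.79850746268657, 137.02487562189054)
```

View pics/rest.png

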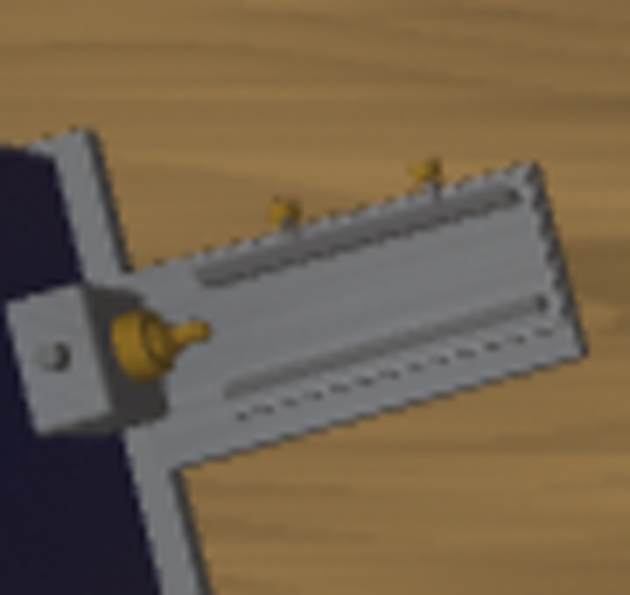

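View pics/pink.png

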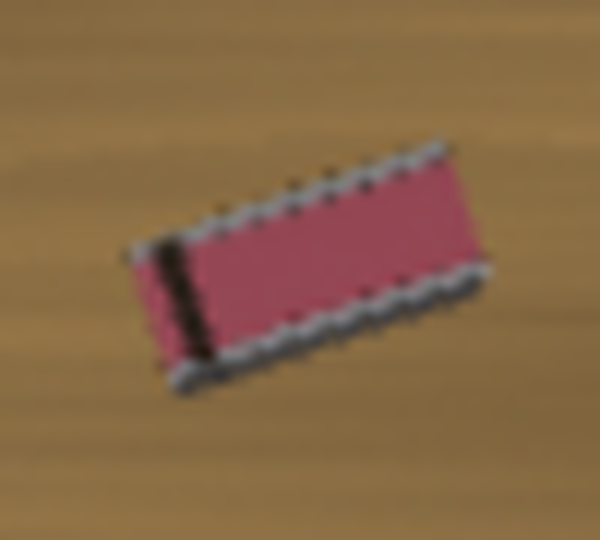

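Pink confirmed: black bar at crop (185,300), i.e. top px (240,185), facing the injector. In the rest crop the nozzle tip is at (210,330) and the guides run about 15° to the image horizontal. I'll compute poses and overlay the models.

```bash
cat >> h.py <<'E'
def overlay(path,im,box,s,segs):
    u0,v0,u1,v1=box; a=cv2.resize(im[v0:v1,u0:u1],None,fx=s,fy=s,interpolation=cv2.INTER_CUBIC)
    for P,Q,col in segs:
        p,q=[tuple(int(round(x)) for x in ((proj("top",X)[0]-u0+.5)*s-.5,(proj("top",X)[1]-v0+.5)*s-.5)) for X in(P,Q)]
        cv2.line(a,p,q,col,1)
    cv2.imwrite(path,a)
def fr(x,y,yaw):
    c,s_=np.cos(yaw),np.sin(yaw); return lambda a,b,z: np.array([x+c*a-s_*b,y+s_*a+c*b,z])
E
python3 - <<'E'
from h import *
from scipy.optimize import least_squares
im=cv2.imread("pics/avg.png")
un=lambda u,v,s,u0,v0:((u+.5)/s-.5+u0,(v+.5)/s-.5+v0)
# mould
obs=[un(*p,12,225,160) for p in((132,253),(173,378),(447,142),(488,268))]
mp=[(.0375,-.016),(.0375,.016),(-.0375,-.016),(-.0375,.016)]
def res(p): 
    F=fr(*p); return np.ravel([np.subtract(proj("top",F(a,b,.05)),o) for (a,b),o in zip(mp,obs)])
c=onplane("top",*np.mean(obs,0),.05)
r=least_squares(res,[c[0],c[1],1.8]); print("pink",r.x,np.degrees(r.x[2]),np.round(r.fun,2))
# injector from tip & guide direction
tip=onplane("top",*un(212,330,7,70,150),.07)
d=[onplane("top",*un(*p,7,70,150),.057) for p in((205,275),(518,195),(230,390),(545,303))]
y=[np.arctan2(*(d[i]-d[i+1])[[1,0]]) for i in(0,2)]
e=[onplane("top",*un(*p,7,70,150),.045) for p in((535,165),(587,352),(178,468))]
y.append(np.arctan2(*(e[2]-e[1])[[1,0]])); print("tip",tip,"yaws",np.degrees(y),"endwidth",np.linalg.norm(e[0]-e[1]))
yaw=np.mean(y); F=fr(tip[0],tip[1],yaw); segs=[]
R=np.array([[np.cos(yaw),np.sin(yaw)],[-np.sin(yaw),np.cos(yaw)]])
print("local guide pts",[np.round(R@(p[:2]-tip[:2])*1e3,1) for p in d],"plate corners",[np.round(R@(p[:2]-tip[:2])*1e3,1) for p in e])
for b in(-.0185,.0185): segs+=[(F(-.115,b,.045),F(.005,b,.045),(0,0,255)),(F(-.115,b,.055),F(.005,b,.055),(0,255,255))]
for b in(-.026,.026): segs+=[(F(-.115,b,.061),F(.005,b,.061),(0,255,0))]
segs+=[(F(0,0,.07),F(-.02,0,.07),(255,255,0))]
for z in(.045,.095): segs+=[(F(.03,-.025,z),F(.03,.025,z),(255,0,255))]
overlay("pics/ov1.png",im,(70,150,160,235),8,segs)
E
```

```text
pink [ 0.60868787 -0.10810826  1.89728494] 108.7064195046071 [-0.38 -0.45  0.13  0.42 -0.16 -0.35  0.41  0.37]
tip [0.56965722 0.2814437  0.07      ] yaws [104.1042941  105.12583276 105.47245657] endwidth 0.07462249506534657
local guide pts [array([  2.7, -23. ]), array([-117.2,  -21.3]), array([ 3.8, 21.4]), array([-117. ,   20.9])] plate corners [array([-123.2,  -33.1]), array([-124.7,   41.6]), array([34.1, 43.1])]
```

View pics/ov1.png

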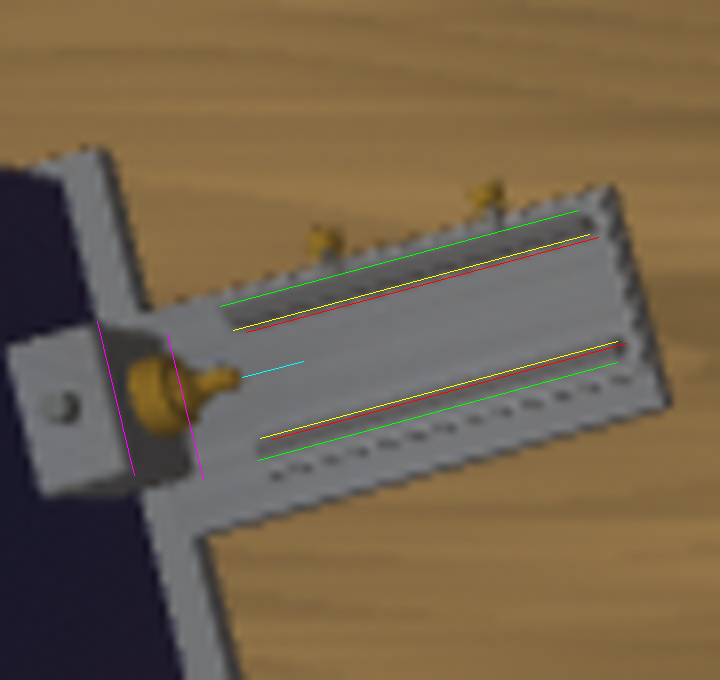

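Model fits: nozzle tip ≈ (0.570, 0.281), injector yaw ≈ 104.9°, pink ≈ (0.609, -0.108), yaw 108.7°. Moving above the mould.

>>> move_arm([
  [[0.9,-0.38,0],[0,0,-1.2],90],
  [[1.8,-0.76,0],[0,0,-2.4],80],
  [[2.7,-1.14,0],[0,0,-3.6],70],
  [[3.6,-1.52,0],[0,0,-4.8],65],
  [[4.5,-1.9,0],[0,0,-6],65],
  [[5.4,-2.28,0],[0,0,-7.2],65],
  [[6.4,-2.66,0],[0,0,-8.4],65],
  [[7.3,-3.04,0],[0,0,-9.5],65],
  [[8.0,-3.3,0],[0,0,-10.26],65],
  [[8.26,-3.43,0],[0,0,-10.26],65],
])

```text
time_s: 2.5
eef_pos: [0.6097, -0.1058, 0.2391]
eef_rot: [-0.0, 0.582, 0.813, 0.0]
wrist_force: [0.9, -1.4, 1.1]
opening: 0.646
```

>>> move_arm([
  [[0,0,0.8],[0,0,0],65],
  [[0,0,1.6],[0,0,0],65],
  [[0,0,2.3],[0,0,0],65],
  [[0,0,2.6],[0,0,0],65],
  [[0,0,2.6],[0,0,0],65],
])

```text
time_s: 3.12
eef_pos: [0.6077, -0.1082, 0.0825]
eef_rot: [-0.001, 0.583, 0.812, -0.0]
wrist_force: [-0.1, -0.3, 0.1]
opening: 0.652
```

```bash
python3 - <<'E'
from h import *
a=viewer.camera("side"); b=viewer.camera("top")
A=cv2.resize(a[160:240,210:310],None,fx=5,fy=5,interpolation=cv2.INTER_CUBIC)
B=cv2.resize(b[140:220,220:275],None,fx=5,fy=5,interpolation=cv2.INTER_CUBIC)
cv2.imwrite("pics/pre.png",np.hstack([A,B])); print(monitor.get_obs()["eef_pos"])
E
```

```text
[ 0.60966277 -0.10863891  0.0851    ]
```

View pics/pre.png

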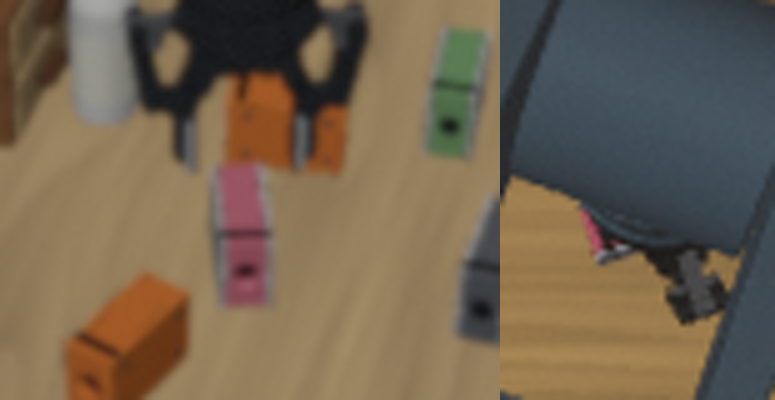

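The fingers (crop px 185 and 302 at row 165) straddle the pink mould (x≈243), and the sprue end faces the injector. I'll descend and grip.

>>> move_arm([
  [[0,0,0.5],[0,0,0],65],
  [[0,0,0.92],[0,0,0],65],
  [[0,0,0.92],[0,0,0],65],
  [[0,0,0.92],[0,0,0],10],
  [[0,0,0.92],[0,0,0],10],
  [[0,0,0.92],[0,0,0],10],
  [[0,0,0.92],[0,0,0],10],
  [[0,0,0.92],[0,0,0],10],
  [[0,0,0.92],[0,0,0],10],
  [[0,0,0.92],[0,0,0],10],
])

```text
time_s: 4.47
eef_pos: [0.6104, -0.1086, 0.0306]
eef_rot: [0.002, 0.583, 0.813, 0.001]
wrist_force: [0.2, 0.3, 6.3]
opening: 0.363
```

>>> move_arm([
  [[0,0,-0.3],[0,0,0],10],
  [[0,0,-0.8],[0,0,0],10],
  [[0,0,-1.3],[0,0,0],10],
  [[0,0,-1.7],[0,0,0],10],
  [[0,0,-1.7],[0,0,0],10],
  [[0,0,-1.7],[0,0,0],10],
])

```text
time_s: 5.22
eef_pos: [0.6079, -0.1076, 0.1295]
eef_rot: [-0.001, 0.583, 0.813, -0.0]
wrist_force: [-0.3, -0.2, -1.2]
opening: 0.366
```

```bash
python3 - <<'E'
from h import *
o=[]
for i in range(6): viewer.camera("side"); s=monitor.get_obs(); o.append(np.r_[s["eef_pos"],s["eef_rot"],s["wrist_force"],s["opening"]])
m=np.mean(o,0); print(np.round(m,4), np.degrees(2*np.arctan2(m[5],m[4])))
F=fr(.5697,.2814,np.radians(104.9)); print("rest_entry",F(-.06,0,0), "tip-", F(-.0695,0,0))
E
```

```text
[ 6.0770e-01 -1.0760e-01  1.2880e-01 -1.1000e-03  5.8280e-01  8.1260e-01
 -3.0000e-04 -6.0300e-02 -1.5920e-01 -1.8964e+00  3.6390e-01] 108.70979356012651
rest_entry [0.58512797 0.22341744 0.        ] tip- [0.58757073 0.21423686 0.        ]
```

>>> move_arm([
  [[0.6,0.16,0],[0,0,0.05],10],
  [[1.3,0.34,0],[0,0,0.12],10],
  [[2.1,0.55,0],[0,0,0.2],10],
  [[2.9,0.76,0],[0,0,0.28],10],
  [[3.7,0.97,0],[0,0,0.36],10],
  [[4.4,1.16,0],[0,0,0.44],10],
  [[5.0,1.32,0],[0,0,0.475],10],
  [[5.35,1.41,0],[0,0,0.475],10],
  [[5.35,1.41,0],[0,0,0.475],10],
  [[5.35,1.41,0],[0,0,0.475],10],
])

```text
time_s: 6.78
eef_pos: [0.5858, 0.2223, 0.1299]
eef_rot: [0.0, 0.61, 0.793, -0.0]
wrist_force: [0.5, -0.4, -1.3]
opening: 0.363
```

```bash
python3 - <<'E'
from h import *
o=[];ims=[]
for i in range(3):
    ims.append(viewer.camera("side").astype(float)); s=monitor.get_obs(); o.append(np.r_[s["eef_pos"],s["eef_rot"]])
b=viewer.camera("top"); m=np.mean(o,0); print(np.round(m,4), np.degrees(2*np.arctan2(m[5],m[4])))
p=proj("side",m[:3]); q=proj("top",m[:3]); print(p,q)
a=np.mean(ims,0).astype(np.uint8)
A=cv2.resize(a[200:320,200:290],None,fx=4.5,fy=4.5,interpolation=cv2.INTER_CUBIC)
B=cv2.resize(b[150:240,75:155],None,fx=4.5,fy=4.5,interpolation=cv2.INTER_CUBIC); B=np.vstack([B,np.zeros((A.shape[0]-B.shape[0],B.shape[1],3),np.uint8)])
cv2.imwrite("pics/above.png",np.hstack([A,B]))
E
```

```text
[ 5.859e-01  2.220e-01  1.300e-01  0.000e+00  6.099e-01  7.925e-01
 -2.000e-04] 104.83322232066334
(np.float64(232.1766238762579), np.float64(260.2348843739959)) (np.float64(114.43194376574891), np.float64(188.27553630316393))
```

View pics/above.png

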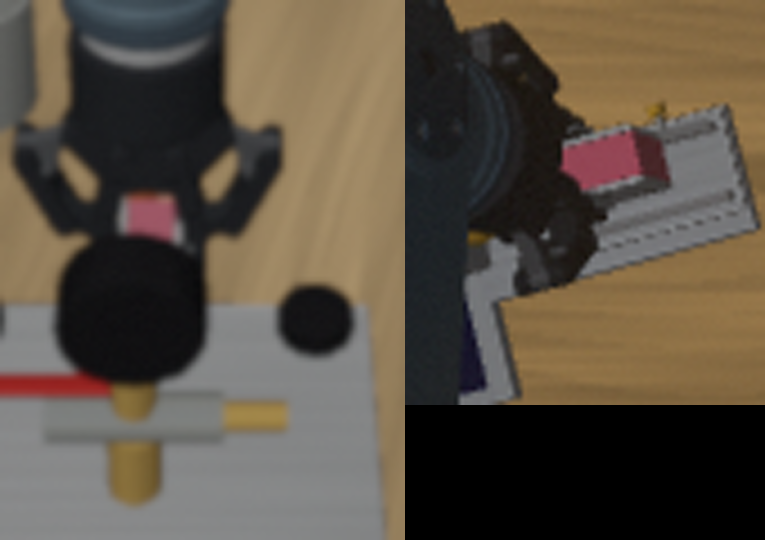

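The mould is held level above the rest, with its tail visible in the top view at (610,160). I'll overlay the predicted mould and guides for a lateral check.

```bash
python3 - <<'E'
from h import *
im=np.mean([viewer.camera("top").astype(float) for _ in range(6)],0).astype(np.uint8); cv2.imwrite("pics/avg2.png",im)
F=fr(.5697,.2814,np.radians(104.9)); segs=[]
for b in(-.0185,.0185): segs+=[(F(-.115,b,.055),F(-.06,b,.055),(0,255,255))]
for b in(-.026,.026): segs+=[(F(-.115,b,.061),F(-.06,b,.061),(0,255,0))]
s=monitor.get_obs()["eef_pos"]; print(s)
M=fr(s[0],s[1],np.radians(104.83)); z=s[2]+.021
for b in(-.016,.016): segs+=[(M(-.0375,b,z),M(0,b,z),(255,0,0))]
segs+=[(M(-.0375,-.016,z),M(-.0375,.016,z),(255,0,0)),(M(-.0375,-.016,z-.05),M(-.0375,.016,z-.05),(255,0,0))]
overlay("pics/ov2.png",im,(100,160,160,212),11,segs)
E
```

```text
[0.58575332 0.22305768 0.13014474]
```

View pics/ov2.png

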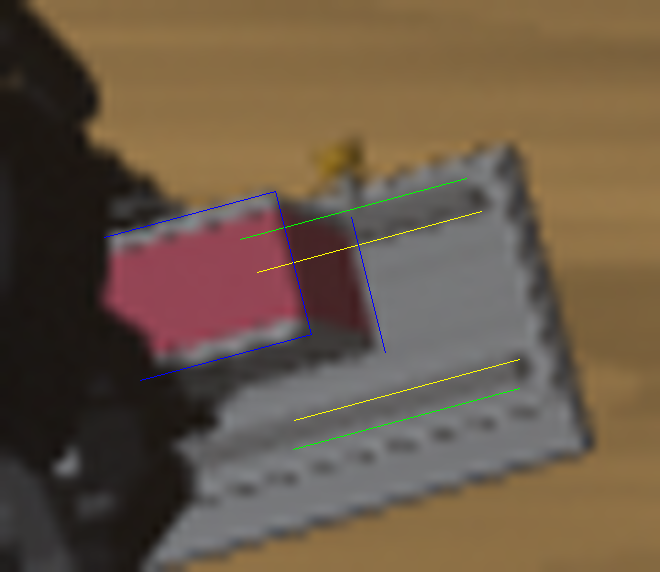

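Predicted mould outline matches to within about 0.3 px, and the guides are symmetric about the axis. Lowering.

>>> move_arm([
  [[0,0,0.3],[0,0,0],10],
  [[0,0,0.6],[0,0,0],10],
  [[0,0,0.75],[0,0,0],10],
  [[0,0,0.85],[0,0,0],10],
  [[0,0,0.85],[0,0,0],10],
])

```text
time_s: 7.9
eef_pos: [0.5854, 0.2233, 0.0785]
eef_rot: [-0.0, 0.609, 0.793, -0.0]
wrist_force: [-0.6, -0.4, -2.0]
opening: 0.363
```

>>> move_arm([
  [[0,0,0.03],[0,0,0],10],
  [[0,0,0.06],[0,0,0],10],
  [[0,0,0.06],[0,0,0],10],
])

```text
time_s: 8.28
eef_pos: [0.5859, 0.2233, 0.0758]
eef_rot: [0.0, 0.609, 0.793, 0.0]
wrist_force: [-0.5, 0.7, -2.3]
opening: 0.361
```

```bash
cat >> h.py <<'E'
def st(n=6):
    o=[]
    for i in range(n): viewer.camera("side"); s=monitor.get_obs(); o.append(np.r_[s["eef_pos"],s["eef_rot"],s["wrist_force"],s["torque"],s["opening"],s["time_s"]])
    m=np.mean(o,0); F=fr(.5697,.2814,np.radians(104.9)); yaw=np.radians(104.9); c,k=np.cos(yaw),np.sin(yaw)
    d=m[:2]-[.5697,.2814]; f=m[7:9]
    print("t %.2f local x %.2f y %.2f z %.2f mm yaw %.2f | F along %.2f lat %.2f z %.2f | T %s open %.3f"%(o[-1][-1],1e3*(c*d[0]+k*d[1]),1e3*(-k*d[0]+c*d[1]),1e3*m[2],np.degrees(2*np.arctan2(m[5],m[4])),c*f[0]+k*f[1],-k*f[0]+c*f[1],m[9],np.round(m[10:13],2),m[13]), np.round(m[3:7],4))
E
python3 -c "from h import *; st()"
```

```text
t 8.57 local x -60.28 y -0.67 z 75.73 mm yaw 104.91 | F along 0.05 lat -0.21 z -1.31 | T [ 0.   -0.04  0.01] open 0.365 [1.000e-04 6.094e-01 7.929e-01 2.000e-04]
```

>>> move_arm([
  [[0,0,0.02],[0,0,0],10],
  [[0,0,0.035],[0,0,0],10],
  [[0,0,0.035],[0,0,0],10],
])

```text
time_s: 8.95
eef_pos: [0.5859, 0.2234, 0.0756]
eef_rot: [0.0, 0.609, 0.793, -0.0]
wrist_force: [-6.4, -1.7, 13.0]
opening: 0.364
```

```bash
python3 -c "from h import *; st()"
```

```text
t 9.25 local x -60.23 y -0.72 z 75.62 mm yaw 104.93 | F along 0.39 lat 7.31 z 13.75 | T [-0.37  1.11 -0.03] open 0.365 [2.000e-04 6.093e-01 7.930e-01 1.000e-04]
```

Contact at z≈75.6 (mould bottom ≈ plate height), with 7 N lateral towards +y, so it likely leans on the -y guide. Easing up a little and shifting 1.5 mm.

>>> move_arm([
  [[0,0,-0.03],[0,0,0],10],
  [[0,-0.025,-0.03],[0,0,0],10],
  [[0,-0.025,-0.03],[0,0,0],10],
])

```text
time_s: 9.62
eef_pos: [0.5849, 0.223, 0.0757]
eef_rot: [0.001, 0.609, 0.793, 0.001]
wrist_force: [0.9, 0.6, 2.9]
opening: 0.367
```

```bash
python3 -c "from h import *; st(4)"
```

```text
t 9.82 local x -60.32 y 0.33 z 75.65 mm yaw 104.91 | F along 0.40 lat -1.31 z 3.34 | T [ 0.02 -0.32  0.04] open 0.363 [5.000e-04 6.094e-01 7.929e-01 6.000e-04]
```

>>> move_arm([
  [[0,0,0.015],[0,0,0],10],
  [[0,0,0.025],[0,0,0],10],
  [[0,0,0.025],[0,0,0],10],
])

```text
time_s: 10.2
eef_pos: [0.5849, 0.223, 0.0756]
eef_rot: [0.001, 0.609, 0.793, 0.0]
wrist_force: [-2.8, 0.3, 13.5]
opening: 0.362
```

```bash
python3 -c "from h import *; st(4)"
```

```text
t 10.40 local x -60.31 y 0.28 z 75.61 mm yaw 104.92 | F along 0.40 lat 3.36 z 13.51 | T [-0.15  0.44 -0.01] open 0.364 [5.000e-04 6.093e-01 7.929e-01 5.000e-04]
```

It's on the plate (z stays at 75.6 under more load), between the guides and clear of the nozzle. I'll unload it and slide forward 24 mm.

>>> move_arm([
  [[0,0,-0.025],[0,0,0],10],
  [[0.1,0,-0.025],[0,0,0],10],
  [[0.2,0,-0.025],[0,0,0],10],
  [[0.3,0,-0.025],[0,0,0],10],
  [[0.38,0,-0.025],[0,0,0],10],
  [[0.4,0,-0.025],[0,0,0],10],
  [[0.4,0,-0.025],[0,0,0],10],
])

```text
time_s: 11.28
eef_pos: [0.5785, 0.2458, 0.0757]
eef_rot: [0.001, 0.609, 0.793, -0.0]
wrist_force: [0.7, -2.0, 6.5]
opening: 0.364
```

```bash
python3 -c "from h import *; st(4)"
```

```text
t 11.47 local x -36.72 y 0.65 z 75.65 mm yaw 104.91 | F along -2.59 lat -0.18 z 6.26 | T [-0.46 -0.23 -0.01] open 0.362 [ 5.000e-04  6.094e-01  7.929e-01 -1.000e-04]
```

>>> move_arm([
  [[0,0,-0.012],[0,0,0],10],
  [[0.04,0,-0.012],[0,0,0],10],
  [[0.08,0,-0.012],[0,0,0],10],
  [[0.08,0,-0.012],[0,0,0],10],
])

```text
time_s: 11.98
eef_pos: [0.5767, 0.2502, 0.0757]
eef_rot: [0.0, 0.609, 0.793, -0.001]
wrist_force: [2.0, -4.6, 3.5]
opening: 0.365
```

```bash
python3 -c "from h import *; st(4)"
```

```text
t 12.18 local x -31.97 y 1.26 z 75.68 mm yaw 104.92 | F along -5.29 lat -0.23 z 3.09 | T [-0.84 -0.26 -0.01] open 0.362 [ 2.000e-04  6.093e-01  7.929e-01 -6.000e-04]
```

>>> move_arm([
  [[0.03,0,0],[0,0,0],10],
  [[0.05,0,0],[0,0,0],10],
  [[0.05,0,0],[0,0,0],10],
])

```text
time_s: 12.55
eef_pos: [0.5762, 0.2522, 0.0757]
eef_rot: [0.001, 0.609, 0.793, -0.001]
wrist_force: [1.0, -8.6, 2.9]
opening: 0.361
```

```bash
python3 -c "from h import *; st(4)"
```

```text
t 12.75 local x -29.92 y 1.25 z 75.69 mm yaw 104.90 | F along -8.68 lat 0.60 z 3.25 | T [-1.36 -0.36  0.  ] open 0.364 [ 6.000e-04  6.094e-01  7.928e-01 -1.100e-03]
```

>>> move_arm([
  [[0.02,0,-0.006],[0,0,0],10],
  [[0.05,0,-0.006],[0,0,0],10],
  [[0.05,0,-0.006],[0,0,0],10],
])

```text
time_s: 13.12
eef_pos: [0.5755, 0.2546, 0.0757]
eef_rot: [0.001, 0.609, 0.793, -0.001]
wrist_force: [2.7, -11.4, 1.6]
opening: 0.367
```

```bash
python3 - <<'E'
from h import *
st(4)
a=viewer.camera("side"); b=viewer.camera("top")
A=cv2.resize(a[200:300,200:290],None,fx=4,fy=4,interpolation=cv2.INTER_CUBIC)
B=cv2.resize(b[150:250,70:160],None,fx=4,fy=4,interpolation=cv2.INTER_CUBIC); cv2.imwrite("pics/seat.png",np.hstack([A,B]))
E
```

```text
t 13.32 local x -27.40 y 1.31 z 75.73 mm yaw 104.90 | F along -10.30 lat -0.21 z 1.38 | T [-1.6  -0.52 -0.01] open 0.364 [ 0.0008  0.6095  0.7928 -0.0014]
```

View pics/seat.png

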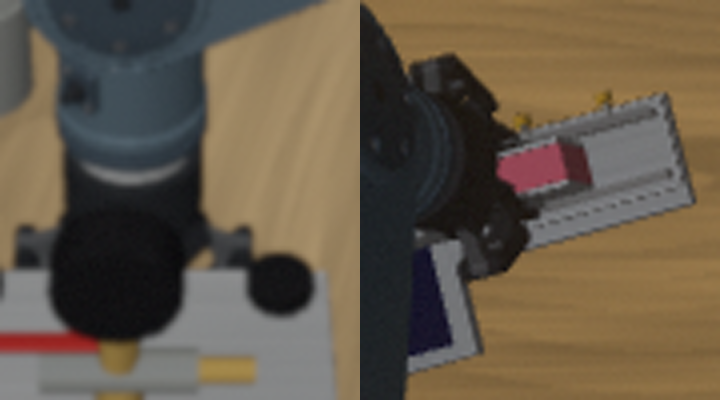

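The mould sits between the guides with the nozzle hidden at its front end. Contact began at TCP −32 mm, as predicted for the nozzle on the hole's bottom; the end face would have met it at −37.5. Force is 10.3 N, so I'll hold.

>>> move_arm([
  [[0.005,0,0],[0,0,0],10],
  [[0.005,0,0],[0,0,0],10],
  [[0.005,0,0],[0,0,0],10],
  [[0.005,0,0],[0,0,0],10],
  [[0.005,0,0],[0,0,0],10],
  [[0.005,0,0],[0,0,0],10],
  [[0.005,0,0],[0,0,0],10],
  [[0.005,0,0],[0,0,0],10],
  [[0.005,0,0],[0,0,0],10],
  [[0.005,0,0],[0,0,0],10],
])

```text
time_s: 14.68
eef_pos: [0.5755, 0.2546, 0.0758]
eef_rot: [0.001, 0.61, 0.793, -0.001]
wrist_force: [2.4, -10.0, 1.3]
opening: 0.359
```

>>> move_arm([
  [[0,0,0],[0,0,0],10],
  [[0,0,0],[0,0,0],10],
  [[0,0,0],[0,0,0],10],
  [[0,0,0],[0,0,0],10],
  [[0,0,0],[0,0,0],10],
  [[0,0,0],[0,0,0],10],
  [[0,0,0],[0,0,0],10],
  [[0,0,0],[0,0,0],10],
  [[0,0,0],[0,0,0],10],
  [[0,0,0],[0,0,0],10],
])

```text
time_s: 15.92
eef_pos: [0.5755, 0.2546, 0.0757]
eef_rot: [0.001, 0.609, 0.793, -0.001]
wrist_force: [3.2, -11.4, 1.6]
opening: 0.363
```

```bash
python3 - <<'E'
from h import *
st(6)
f=-(lambda w: w[0]*np.cos(1.831)+w[1]*np.sin(1.831))(monitor.get_obs()["wrist_force"]); print(f)
if 8<f<13: print(workorder.hand_in())
E
```

```text
t 16.23 local x -27.35 y 1.31 z 75.75 mm yaw 104.89 | F along -11.00 lat -0.09 z 1.67 | T [-1.75 -0.52 -0.05] open 0.364 [ 0.0009  0.6095  0.7928 -0.0015]
10.390554834867725
the job is handed in; nothing more can be done
None
```

The pink mould is pressed onto the injector's spring nozzle with about 10 to 11 N at the wrist. I handed the job in at 16.2 s, with the arm still gripping and pressing.

I gripped it by its plates and lowered it onto the rest between the guides, its end face about 22 mm short of the nozzle. Then I slid it forward until the nozzle seated.

- **Push:** it held for about 2.5 s before hand-in. Taking off roughly 1 N of friction on the rest, I estimate 9 to 10 N on the nozzle, at about 4.7 mm of travel.
- **Seating:** I judged this from position and force. The nozzle is hidden under the gripper in both cameras, so I couldn't see it. Contact began at −32 mm, as expected for the bottom of the sprue hole. The end face alone would have met the nozzle at −37.5 mm.
- **Grip:** the opening stayed steady at 0.364, which is about 31 mm.
- **Alignment:** the mould drifted about 1.3 mm sideways, which is within the 2.5 mm play. Sideways force at the end was close to zero.
- **Setting down:** on first contact with the rest there was about 14 N downward and 7 N sideways, which I relieved straight away.
- **Other items:** I touched nothing else on purpose, but took no full picture of the bench at the end to confirm it.

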